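# Hang the pails on the balance rack

## Robot

A 6-joint arm with a two-finger parallel gripper is mounted at the origin on a cart in front of the work surface, level with it; the furniture and walls round the work are solid. World frame = base frame: x ahead of the robot, y to its left, z up, the work surface at z = 0. Lengths are in mm, angles in rad, forces in N, time in s.
With the tool pointing down it reaches from about 300 to 775 mm from the base axis. Payload 14.6 kg.
Tool frame: the origin (TCP) lies on the centre line of the jaws, within the pads' length; the fingertips stand 19 mm ahead of it and the grasp point (between the pads) is the TCP (bot.tip_reach is the distance from the TCP to the fingertips, in mm); z points along the fingers, y is the line along which they close (so a half turn about z gives the same grasp; the last joint's range is limited). The gripper opens to 85 mm and grips with 20 to 120 N. Pads are 22 mm wide; open, the fingers measure 114 mm over their backs; the gripper's body (76 mm by 85 mm) begins 54 mm behind the grasp point. The pads swing forward as they close: fully open they stand 13 mm farther back than shut.
Start: joints at [-1.321, 0.3, 1.521, -0, 1.321, -0.067], TCP at [171.333, -522.623, 214.781] pointing down, gripper open.
Joint ranges: [-3.03, 3.03], [-0.79, 2.21], [0.23, 2.52], [-1.04, 4.18], [0, 3.07], [-2.55, 2.55]. Speed limits (rad/s): [2.22, 2.22, 2.57, 3.14, 3.14, 3.14].

## Interface

Orientations are given as a unit quaternion [w, x, y, z].
In Python, from rig import bot gives the robot as it stands. Calls block until the motion is done:
- bot.move_to(position, orientation): joint-space move of the TCP to a pose.
- bot.servo_line(position, attitude=None, speed=150, until_force=None): straight line of the TCP; attitude=None keeps the orientation; speed is the mean speed in mm/s. With until_force (N) it stops when the force on the tool has changed by that much, and returns True; else False.
- bot.move_joints(angles): joint-space move.
- bot.move_gripper(opening, grip_force=None): finger opening in mm; grip_force is the grip in N (None keeps the last); returns when the fingers have stopped.
- bot.dwell(seconds).
- bot.ik(position, orientation): joint angles nearest the present ones, or None.
- bot.read_state(): the state.
- bot.read_camera(name): name is "scene" or "top" or "wrist"; returns a dict with "image" (420x560x3 uint8, blue, green, red), "depth" (420x560 float32, mm along the optical axis (not along the pixel's ray), 0 where there is no reading), "fovy" (degrees; the focal length in pixels is half the picture's height over the tangent of half this angle, whatever the lens; pixels are square), "cx", "cy" (the principal point, pixels), "eye" and "attitude" of the camera in the world; the wrist camera has in their place "mount" (4x4, takes a point from camera to tool coordinates, whose origin is the TCP and whose axes are the flange's). Camera axes: x right, y down, z forward; pixel columns grow to the right and rows downward; lengths in mm; the calibration is good to about 2 mm. A picture is of the moment at which its call begins: read the wrist's pose just before it.
A pose or a line that the arm cannot do raises bot.MotionError and nothing moves.
- bot.finish_job(): hands the job in; it is judged then, once.
The state is a dict: "clock": time; "joint_positions": joint angles; "qvel": joint speeds; "effort": joint torques, N m; "ee_pos": TCP position; "tool_rot": TCP orientation; "ft_force": force on the tool from outside, world axes, zero at the start; "moment": the same for the moment, N m; "grip_width": finger opening in mm; "grip_force": force on a finger pad.
Only numpy, scipy, OpenCV 4.12 (cv2) and the standard library are available. Lean on these libraries where they do the work, as an engineer would, in place of code of your own. Each camera call takes 0.05 s, during which the arm holds its last target. There are 200 camera calls.

## Task

Hang the three pails by their wooden handles in the cradles of the balance rack, one after another, so that the frame ends up level. The big pail weighs as much as the two small ones together; work from side to side in such an order that the frame never tips right down to its stop on the way. Leave the gift box, the jar and the scraper where they are.

Things in the scene. Friction and masses are not known exactly. Their poses are not given: they have to be found in the camera images.
- rack: balance rack, fixed; origin under its dark steel base (150 x 170 mm), y to its left. On its post, axis along x 225 mm up, pivots a frame of four bars along y, 8 mm thick, 16 high, 294 long, at x = -96, -16 (front pair), 16 and 96 mm (back pair). Each bar ends in a 90 degree V, open upward, 36 mm wide, 18 deep. The two Vs at one end of a pair make a cradle, 140 mm from the axis; 4 cradles in all.
- frame (a joint): tilt of the pivoting frame, rad: 0 level, positive with its left (+y) end up. A damped spring centres it; it settles in about 1 s. One small pail tilts it about 0.09 (cradles on that side sink 13 mm, the others rise 13 mm); two small pails or the big one on one side with nothing opposite drive it onto its stop at 0.15.
- cradle_left_front (a point): seat of the left front cradle: where the centre of a hung handle bar lies. x along a hung bar, y along the frame to its left end; moves with the frame. A pail hangs below the bars, its wires in the 72 mm gap of the pair; it cannot pass down through: bring it from beyond the frame's end, handle over 25 mm above the seats, move inward, then lower.
- cradle_left_back (a point): seat of the left back cradle: where the centre of a hung handle bar lies. x along a hung bar, y along the frame to its left end; moves with the frame.
- cradle_right_front (a point): seat of the right front cradle: where the centre of a hung handle bar lies. x along a hung bar, y along the frame to its left end; moves with the frame.
- cradle_right_back (a point): seat of the right back cradle: where the centre of a hung handle bar lies. x along a hung bar, y along the frame to its left end; moves with the frame.
- pail_small_1_handle (a point): small white open pail, 55 mm high, 68 mm across, 150 g, upright on the worktop. This point: centre of its level wooden handle bar (14 mm thick, 100 long), 115 mm above the pail's underside; x along the bar, z up. Two wires run 44 mm straight down from the bar, 16 mm either side of its centre, then spread to the rim, 60 mm below the bar. Grip the bar at its centre from above.
- pail_small_2_handle (a point): the other small pail, the same in all: white open pail, 55 mm high, 68 mm across, 150 g, upright on the worktop. This point: centre of its level wooden handle bar (14 mm thick, 100 long), 115 mm above the pail's underside; x along the bar, z up. Two wires run 44 mm straight down from the bar, 16 mm either side of its centre, then spread to the rim, 60 mm below the bar. Grip the bar at its centre from above.
- pail_big_handle (a point): the big white open pail, 90 mm high, 82 mm across, 300 g, upright on the worktop. This point: centre of its level wooden handle bar (14 mm thick, 100 long), 150 mm above the pail's underside; x along the bar, z up. Two wires run 44 mm straight down from the bar, 16 mm either side of its centre, then spread to the rim, 60 mm below the bar. Grip the bar at its centre from above.
- gift: cardboard gift box with a red ribbon, 69 x 73 x 61 mm, bystander; origin at the centre of its underside
- jar: lidded preserve jar, 60 mm across, 80 mm high, bystander; origin at the centre of its underside
- scraper: steel bench scraper with a round wooden handle, 92 x 112 x 25 mm, lying flat, bystander; origin at the centre of its underside

How it is judged (in metres and radians):
At the end, for the whole second after the job is handed in: Each pail's handle bar lies in a cradle (its centre within 15 mm of the seat), the pails hang upright (within 0.15 rad) and still (under 0.05 m/s), and the frame is level within 0.045 rad and at rest ((distance between pail_small_1_handle and cradle_left_front below 0.015 m or distance between pail_small_1_handle and cradle_left_back below 0.015 m or distance between pail_small_1_handle and cradle_right_front below 0.015 m or distance between pail_small_1_handle and cradle_right_back below 0.015 m) and (distance between pail_small_2_handle and cradle_left_front below 0.015 m or distance between pail_small_2_handle and cradle_left_back below 0.015 m or distance between pail_small_2_handle and cradle_right_front below 0.015 m or distance between pail_small_2_handle and cradle_right_back below 0.015 m) and (distance between pail_big_handle and cradle_left_front below 0.015 m or distance between pail_big_handle and cradle_left_back below 0.015 m or distance between pail_big_handle and cradle_right_front below 0.015 m or distance between pail_big_handle and cradle_right_back below 0.015 m) and angle between each of pail_small_1_handle, pail_small_2_handle, pail_big_handle's own z axis and vertical below 0.15 rad and value of joint frame between -0.045 and 0.045 rad and velocity of joint frame between -0.05 and 0.05 rad/s and linear speed of each of pail_small_1, pail_small_2, pail_big below 0.05 m/s); the robot touches nothing.
It fails at once if the frame tips down to its stop (beyond 0.14 rad either way) (value of joint frame above 0.14 rad or value of joint frame below -0.14 rad).
It fails at once if the gift box, the jar or the scraper is moved by more than 30 mm (distance of any of gift, jar, scraper from where it was at the start of the episode above 0.03 m).
It also fails if it takes over 72 s, if anything falls off the work surface, if the arm or the gripper's body presses on something with over 40 N, if the wrist force passes 120 N, or if a joint passes its speed limit or range.

## Working session

There is one attempt and no reset: what is moved stays moved. The work goes in short steps, each a Python script; the robot and the scene stay as the last script left them, time stands still between calls to the robot, and variables do not carry over. Pictures are saved under pics/ and viewed, at most 10 in all, crops included, and the job is handed in when it is done.

```bash
mkdir -p pics; ls
cat > h.py <<'E'
from rig import bot
import numpy as np, cv2
from scipy.spatial.transform import Rotation as R
def rot(q): 
    q=np.array(q,float)
    return q if q.shape==(3,3) else R.from_quat(np.r_[q[1:],q[0]]).as_matrix()
def cam(name):
    s=bot.read_state(); c=bot.read_camera(name)
    if 'mount' in c:
        M=np.array(c['mount']); Q=rot(s['tool_rot']); c['Rw']=Q@M[:3,:3]; c['eye']=Q@M[:3,3]+np.array(s['ee_pos'])
    else: c['Rw']=rot(c['attitude']); c['eye']=np.array(c['eye'])
    c['f']=210/np.tan(np.radians(c['fovy'])/2); return c
def cloud(c):
    v,u=np.mgrid[0:420,0:560]; d=c['depth']
    p=np.stack([(u-c['cx'])/c['f']*d,(v-c['cy'])/c['f']*d,d],-1)@c['Rw'].T+c['eye']
    p[d==0]=np.nan; return p
E
python3 - <<'E'
from h import *
import pickle
for n in('scene','top'):
    c=cam(n); cv2.imwrite(f'pics/{n}0.png',c['image']); pickle.dump(c,open(n+'0.pkl','wb')); print(n,c['eye'],c['f'],c['Rw'][:,2],(c['depth']>0).mean())
E
```

```text
pics
scene [-260.12170119  723.6221403   671.03019093] 427.8063430200263 [ 0.68279074 -0.59919974 -0.41803885] 0.9960756802721088
top [ 375.04566328  -13.3512581  1244.50864529] 412.81467619941304 [ 0.19062553  0.01879256 -0.98148293] 0.9957865646258504
```

View pics/scene0.png

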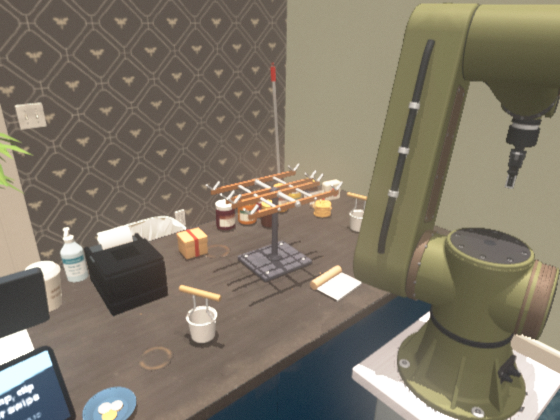

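View pics/top0.png

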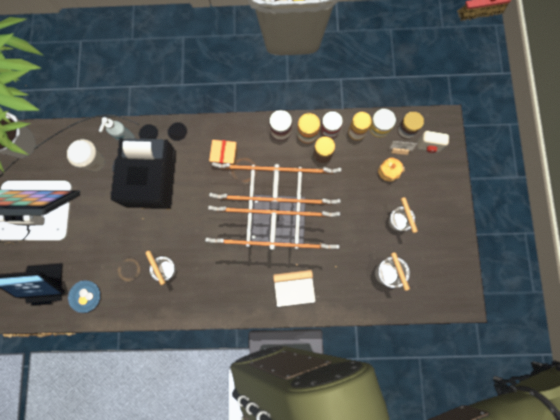

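The top view shows the pails at px (162,269), (402,219) and (393,272). The rack is centred near (275,207), the gift at (223,152), the jar near (325,148) and the scraper at (294,290). Next I'll compute the 3D positions.

```bash
cat > m.py <<'E'
from h import *
import pickle
for n in('top','scene'):
    c=pickle.load(open(n+'0.pkl','rb')); p=cloud(c)
    hsv=cv2.cvtColor(c['image'],cv2.COLOR_BGR2HSV); H,S,V=[hsv[...,i].astype(int) for i in range(3)]
    wood=(H>5)&(H<25)&(S>95)&(V>110)
    ok=np.isfinite(p[...,2])
    with np.errstate(invalid='ignore'):
        inb=(p[...,0]>150)&(p[...,0]<800)&(abs(p[...,1])<700)
        m=wood&ok&inb&(p[...,2]>20)&(p[...,2]<300)
    k,l,st,ce=cv2.connectedComponentsWithStats(m.astype(np.uint8),connectivity=8)
    print(n)
    for i in range(1,k):
        if st[i,4]<25: continue
        q=p[l==i]; md=np.median(q,0); d=q[:,:2]-q[:,:2].mean(0); w,v=np.linalg.eigh(np.cov(d.T))
        e=(d@v[:,1]); print(ce[i].round(),st[i,4],'med',md.round(),'mid',((q.min(0)+q.max(0))/2).round(),'z',np.percentile(q[:,2],[5,95]).round(),'len',np.ptp(e).round(),'dir',v[:,1].round(2))
    # things tall
    t=ok&(p[...,2]>20)&inb&(p[...,0]>200)
    if n=='top':
        g=p[t]; hm=np.zeros((70,140),np.float32)
        np.maximum.at(hm,((g[:,0]-150).astype(int)//10,((700-g[:,1])//10).astype(int)),g[:,2])
        hm=cv2.resize(hm[::-1]/400*255,(0,0),fx=5,fy=5,interpolation=0); cv2.imwrite('pics/hm.png',hm)
E
python3 m.py
```

```text
top
[322. 151.] 70 med [ 765. -128.   75.] mid [ 778. -138.   70.] z [59. 82.] len 58.0 dir [0.41 0.91]
[215. 154.] 180 med [775. 186.  60.] mid [775. 187.  58.] z [56. 64.] len 52.0 dir [-0.96  0.26]
[258. 164.] 593 med [679.  80. 228.] mid [730.  24. 130.] z [ 54. 235.] len 313.0 dir [0.44 0.9 ]
[390. 168.] 314 med [ 718. -334.   47.] mid [ 718. -340.   43.] z [31. 54.] len 64.0 dir [-0.75  0.67]
[274. 199.] 350 med [593.  12. 232.] mid [593.   9. 228.] z [224. 236.] len 244.0 dir [0.08 1.  ]
[408. 214.] 153 med [ 564. -353.  121.] mid [ 564. -355.  120.] z [117. 125.] len 100.0 dir [-0.97 -0.25]
[ 35. 202.] 83 med [619. 653. 170.] mid [623. 661. 161.] z [135. 191.] len 80.0 dir [0.38 0.92]
[273. 212.] 361 med [562.  11. 232.] mid [561.  14. 229.] z [223. 236.] len 247.0 dir [0.08 1.  ]
[272. 244.] 329 med [482.  15. 232.] mid [482.  19. 228.] z [224. 236.] len 237.0 dir [0.08 1.  ]
[155. 267.] 175 med [439. 342. 120.] mid [438. 343.  80.] z [116. 124.] len 98.0 dir [-0.88 -0.47]
[400. 271.] 183 med [ 410. -309.  156.] mid [ 411. -317.  106.] z [151. 159.] len 99.0 dir [-0.96 -0.29
[... 517 characters left out ...]
 [470. -61. 227.] mid [ 628. -227.  128.] z [ 48. 233.] len 569.0 dir [-0.63  0.78]
[357. 196.] 59 med [ 569. -348.  118.] mid [ 573. -348.  117.] z [113. 122.] len 72.0 dir [-0.96 -0.27]
[271. 210.] 310 med [483.  97. 226.] mid [635.  21. 146.] z [ 74. 233.] len 419.0 dir [-0.77  0.63]
[323. 208.] 98 med [ 696. -321.   32.] mid [ 710. -340.   33.] z [21. 44.] len 64.0 dir [0.62 0.78]
[193. 244.] 328 med [750. 181.  44.] mid [769. 173.  42.] z [22. 61.] len 85.0 dir [0.43 0.9 ]
[200. 294.] 144 med [429. 348. 118.] mid [432. 347. 117.] z [114. 121.] len 100.0 dir [-0.88 -0.48][ WARN:0@0.036] global loadsave.cpp:1063 imwrite_ Unsupported depth image for selected encoder is fallbacked to CV_8U.
```

Run:
```python
from h import *
import pickle
P={}
for n in('top','scene'):
    c=pickle.load(open(n+'0.pkl','rb')); p=cloud(c); P[n]=p
    if n=='scene':
        for v in (68,74,90,110,130,150): 
            for u in (273,275,277): print(u,v,p[v,u].round())
from scipy.optimize import minimize
for n in P:
    q=P[n].reshape(-1,3); q=q[np.isfinite(q[:,2])]
    q=q[(q[:,2]>222)&(q[:,2]<238)&(abs(q[:,0]-577)<150)&(abs(q[:,1]-12)<115)]
    def cost(t):
        x=(q[:,0]-t[0])*np.cos(t[1])+(q[:,1]-12)*np.sin(t[1])
        d=np.min(abs(x[:,None]-np.array([-96,-16,16,96])),1); return np.minimum(d,10).mean()
    r=min((minimize(cost,[x,a],method='Nelder-Mead') for x in(570,577,584) for a in(-.04,-.08,-.12)),key=lambda r:r.fun); print(n,r.x,r.fun)
    X0,a=r.x; q=P[n].reshape(-1,3); q=q[np.isfinite(q[:,2])]
    d=q-[X0,12,0]; x=d[:,0]*np.cos(a)+d[:,1]*np.sin(a); y=-d[:,0]*np.sin(a)+d[:,1]*np.cos(a)
    for xb in(-96,-16,16,96):
        for s in (1,-1):
            m=(abs(x-xb)<8)&(s*y>110)&(s*y<180)&(q[:,2]>200)&(q[:,2]<275)
            o=np.argsort(y[m]); print(xb,s,m.sum(),' '.join(f'{A:.0f}:{B:.0f}' for A,B in zip(y[m][o],q[m][o,2]))[:420])
```

```text
273 68 [ 2030. -1204.   344.]
275 68 [ 2029. -1220.   343.]
277 68 [ 2045. -1252.   340.]
273 74 [ 2020. -1195.   307.]
275 74 [ 2014. -1208.   307.]
277 74 [ 2057. -1262.   299.]
273 90 [ 2037. -1211.   200.]
275 90 [ 2030. -1222.   199.]
277 90 [ 2048. -1256.   194.]
273 110 [ 2053. -1225.    59.]
275 110 [ 2003. -1201.    71.]
277 110 [ 2056. -1264.    54.]
273 130 [ 2048. -1222.   -81.]
275 130 [ 2002. -1202.   -69.]
277 130 [ 1981. -1202.   -65.]
273 150 [ 2064. -1236.  -235.]
275 150 [ 2056. -1249.  -236.]
277 150 [ 1983. -1205.  -211.]
top [ 5.77354687e+02 -8.07865022e-02] 4.804658526228361
-96 1 80 111:221 112:233 112:235 112:232 114:219 114:231 115:231 115:231 117:233 117:234 117:231 119:252 119:250 119:233 119:234 120:231 120:249 121:252 121:235 122:252 122:247 124:252 124:248 124:231 125:249 126:249 127:232 127:247 128:245 129:230 130:242 130:241 131:242 132:232 133:241 133:240 133:240 135:229 136:235 136:237 136:238 136:233 139:235 139:232 139:234 140:231 141:234 142:234 142:235 142:227 143:236 143:237 144:
-96 -1 79 -162:247 -161:248 -161:248 -159:247 -159:253 -159:252 -
[... 5747 characters left out ...]
2 120:226 121:224 121:218 122:231 122:247 122:222 123:251 123:233 123:249 124:230 124:246 124:225 125:228 125:219 125:223 126:248 126:239 126:246 126:247 126:232 126:234 127:222 128:232 128:245 128:229 128:218 129:237 129:243 129:227 129:225 130:221 130:231 130:245 130:
96 -1 81 -158:250 -155:250 -155:248 -154:243 -153:242 -152:241 -152:247 -152:249 -151:246 -151:243 -148:240 -148:240 -147:236 -147:242 -145:240 -144:229 -144:234 -144:233 -143:240 -143:227 -142:237 -142:236 -141:217 -141:233 -141:221 -141:225 -138:222 -138:225 -137:232 -137:229 -135:235 -135:222 -135:230 -135:225 -134:219 -134:232 -134:229 -131:223 -131:226 -130:239 -130:236 -130:230 -130:232 -129:235 -128:221 -127:238 -126:2
```

```bash
cat >> h.py <<'E'
RC=np.array([576.,11.,0]); YAW=-0.081
def w(x,y,z): return RC+[x*np.cos(YAW)-y*np.sin(YAW),x*np.sin(YAW)+y*np.cos(YAW),z]
def quat(barang):
    """tool down, tool x along a bar at world angle barang (mod pi, nearest joint-6 middle chosen by ik)"""
    best=None
    for k in(0,np.pi):
        q=R.from_euler('z',barang+k)*R.from_euler('x',np.pi); q=q.as_quat(); yield [q[3],*q[:3]]
def best(pos,a):
    s=[(abs(j[5]),q) for q in quat(a) if (j:=bot.ik(pos,q)) is not None]
    return min(s,key=lambda t:t[0])[1] if s else None
def look(zlo,near,tag):
    c=cam('wrist'); p=cloud(c); hsv=cv2.cvtColor(c['image'],cv2.COLOR_BGR2HSV); H,S,V=[hsv[...,i].astype(int) for i in range(3)]
    cv2.imwrite(f'pics/{tag}.png',c['image'])
    with np.errstate(invalid='ignore'):
        m=(H>5)&(H<25)&(S>80)&(V>90)&(p[...,2]>zlo)&(p[...,2]<zlo+35)&(np.hypot(p[...,0]-near[0],p[...,1]-near[1])<75)
    k,l,st,ce=cv2.connectedComponentsWithStats(m.astype(np.uint8)); i=1+np.argmax(st[1:,4]); q=p[l==i]
    (cx,cy),(a,b),_=cv2.minAreaRect(q[:,:2].astype(np.float32)); d=q[:,:2]-q[:,:2].mean(0); wv,v=np.linalg.eigh(np.cov(d.T)); v=v[:,1]*np.sign(v[0,1])
    print(tag,'px',ce[i].round(),st[i,4],'centre',round(cx,1),round(cy,1),'size',round(a),round(b),'ztop',np.percentile(q[:,2],[50,95]).round(1),'ang',np.arctan2(v[1],v[0]).round(3))
    return np.array([cx,cy]),np.arctan2(v[1],v[0])
E
python3 - <<'E'
from h import *
import pickle
p=cloud(pickle.load(open('top0.pkl','rb')))
for x0 in range(500,800,50):
    print(x0,[int(np.nanmax(np.where((abs(p[...,0]-x0-25)<25)&(abs(p[...,1]-y0-25)<25),p[...,2],-1))) for y0 in range(150,450,50)])
for pos,a in [((566,-352,400),.25),(w(56,240,400),YAW),(w(56,240,268),YAW),(w(56,140,233),YAW),(w(-56,-240,300),YAW),(w(-56,240,268),YAW),((411,-314,260),.3),((434,345,115),.49)]:
    q=best(pos,a); print(np.round(pos),None if q is None else np.round(bot.ik(pos,q),2))
P=(566,-352,270); bot.move_to(P,best(P,.25)); look(100,P,'s1'); print(bot.read_state()['clock'])
E
```

```text
500 [8, 8, 5, 6, 6, 5]
550 [252, 5, 7, 6, 6, 8]
600 [254, 6, 7, 125, 126, 126]
650 [251, 5, 5, 125, 127, 127]
700 [60, 7, 7, 126, 127, 129]
750 [68, 65, 7, 111, 155, 155]
[ 566 -352  400] [-0.61  0.55  0.75 -0.    1.84  0.71]
[651. 246. 400.] [ 0.31  0.65  0.6   0.    1.89 -1.18]
[651. 246. 268.] [ 0.31  0.62  0.94  0.    1.58 -1.18]
[643. 146. 233.] [ 0.17  0.54  1.14  0.    1.46 -1.32]
[ 501. -224.  300.] [-0.49  0.25  1.39 -0.    1.5   1.16]
[540. 255. 268.] [ 0.38  0.37  1.3   0.    1.47 -1.11]
[ 411 -314  260] [-0.72  0.19  1.55 -0.    1.4   0.55]
[434 345 115] [ 0.61  0.41  1.62  0.    1.11 -1.46]
s1 px [277. 192.] 771 centre 564.5 -354.3 size 100 13 ztop [120.  121.9] ang 0.265
1.7417
```

```bash
cat >> h.py <<'E'
def kq(a,k): return list(quat(a))[k]
def grasp(xy,ang,z,k,up):
    P=np.r_[xy,z]; q=kq(ang,k)
    bot.move_gripper(50,40); bot.servo_line(P+[0,0,60],q,speed=200)
    bot.servo_line(P,speed=120); bot.move_gripper(0,40); s=bot.read_state(); print('grip',s['grip_width'],s['grip_force'])
    bot.servo_line(np.r_[xy,up],speed=200); s=bot.read_state(); print('lift',s['grip_width'],np.round(s['ft_force'],1),round(s['clock'],1))
def hang(x,side,zin,zend,k,hi=None):
    q=kq(YAW,k)
    if hi: bot.servo_line(w(x,side*250,hi),q,speed=300)
    bot.servo_line(w(x,side*250,zin),q,speed=220); bot.dwell(.3)
    bot.servo_line(w(x,side*140,zin),speed=90)
    f0=bot.read_state()['ft_force']; bot.servo_line(w(x,side*140,zend),speed=25)
    f1=bot.read_state()['ft_force']; print('dF',np.round(np.array(f1)-f0,1))
def release(x,side,zend):
    bot.move_gripper(40); bot.dwell(.8); bot.servo_line(w(x,side*140,zend+150),speed=120); print('clock',bot.read_state()['clock'])
E
python3 - <<'E'
from h import *
k=[i for i,q in enumerate(quat(.265)) if abs(bot.ik((564.5,-354.3,270),q)[5])<1.2][0]
print(k); open('k','w').write(str(k))
grasp((564.5,-354.3),.265,115,k,410)
hang(56,1,268,250,k,hi=410)
c=cam('scene'); cv2.imwrite('pics/sc1.png',c['image'][130:350,100:400].repeat(2,0).repeat(2,1)); print(bot.read_state()['clock'])
E
```

```text
0
grip 0.3730268322229891 0.0
lift 0.13255554315386686 [-0.6 -0.5 -0.5] 5.6
dF [-0.7  0.4  0.7]
11.2
```

View pics/sc1.png

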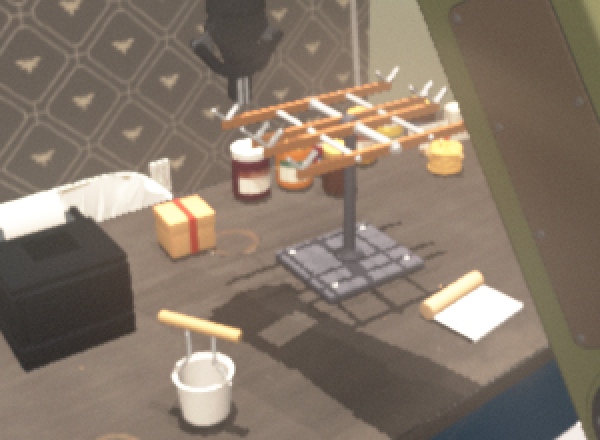

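The image shows the gripper empty over the frame at (235,100), so the grasp missed. I'll retreat and look at pail 1 again.

Run:
```python
from h import *
k=0
bot.servo_line(w(56,140,330),speed=200)
s=bot.read_state(); print(np.round(s['ee_pos'],1),rot(s['tool_rot']).round(3))
P=(564.5,-354.3,330); bot.move_gripper(50); bot.servo_line(P,kq(.265,k),speed=400); look(90,P,'s1b')
s=bot.read_state(); print(np.round(s['ee_pos'],1),rot(s['tool_rot']).round(3),s['clock'],s['grip_width'])
```

```text
[643.1 146.  329.6] [[ 0.997 -0.081 -0.   ]
 [-0.081 -0.997 -0.   ]
 [-0.     0.    -1.   ]]
s1b px [277. 179.] 546 centre 564.9 -354.8 size 100 13 ztop [120.1 121.9] ang 0.262
[ 565.  -352.9  330.4] [[ 0.965  0.263  0.   ]
 [ 0.263 -0.965 -0.   ]
 [ 0.     0.    -1.   ]] 13.75 49.88864232279315
```

View pics/s1b.png

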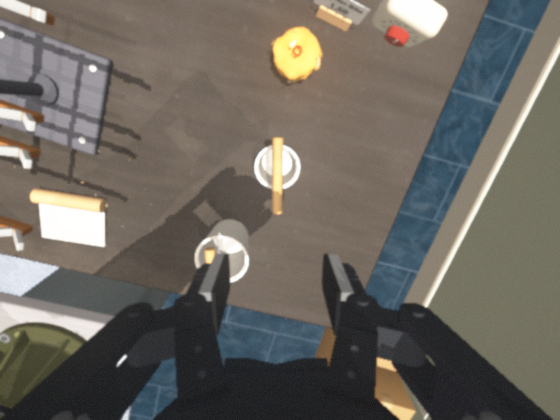

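The pail is still standing undisturbed at px (277,179), with the bar running down between the fingers. I'll descend again and inspect before closing.

Run:
```python
from h import *
print(bot.tip_reach)
bot.servo_line((564.8,-354.5,160),kq(.263,0),speed=200); bot.servo_line((564.8,-354.5,115),speed=100)
s=bot.read_state(); print(np.round(s['ee_pos'],1),s['grip_width'],s['ft_force'],s['clock'])
c=cam('wrist'); cv2.imwrite('pics/g1.png',c['image'])
```

```text
19.0
[ 565.  -354.7  115.6] 50.14538733609097 [-0.81632374 -0.83331966  0.03807943] 15.35
```

View pics/g1.png

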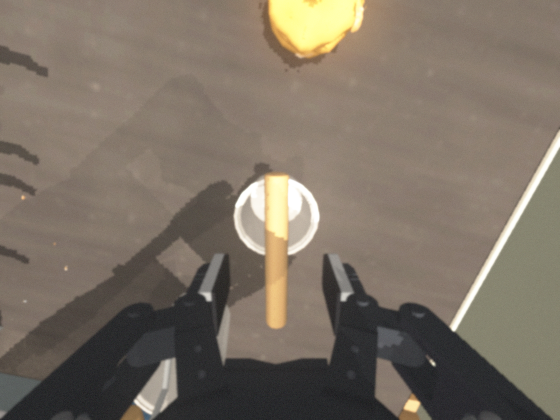

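Run:
```python
from h import *
c=cam('wrist'); p=cloud(c); print('f',c['f'],c['cx'],c['cy']); print(np.array(c['mount']).round(3))
s=bot.read_state(); Q=rot(s['tool_rot']); 
for n,(u,v) in dict(barnear=(276,310),barmid=(277,250),barfar=(277,185),tipL=(210,270),tipL2=(222,265),tipR=(336,268),tipR2=(328,265),L3=(215,290),rim=(240,235),table=(120,150)).items():
    x=p[v,u]; print(n,c['depth'][v,u].round(1),x.round(1),'tool',(Q.T@(x-s['ee_pos'])).round(1))
d=c['depth']; print(d[240:330:10,200:350:10].round().astype(int))
```

```text
f 293.67414269116193 275.6625815468988 206.37970461228562
[[-1.00000e-03 -9.48000e-01 -3.18000e-01  8.37290e+01]
 [ 1.00000e+00 -0.00000e+00 -1.00000e-03  4.20000e-02]
 [ 1.00000e-03 -3.18000e-01  9.48000e-01 -1.58719e+02]
 [ 0.00000e+00  0.00000e+00  0.00000e+00  1.00000e+00]]
barnear 183.2 [ 530.5 -364.1  121.5] tool [-35.9   0.1  -5.5]
barmid 169.4 [ 571.  -353.8  122. ] tool [ 5.9  0.6 -6. ]
barfar 158.4 [ 608.  -343.9  120.9] tool [44.2  0.6 -4.8]
tipL 135.0 [ 569.8 -322.1  155.9] tool [ 13.  -30.3 -39.9]
tipL2 140.4 [ 570.4 -326.6  150.5] tool [ 12.5 -25.7 -34.5]
tipR 138.2 [ 584.2 -378.9  152.9] tool [ 12.2  28.3 -36.8]
tipR2 141.0 [ 583.3 -375.7  150. ] tool [ 12.1  25.  -33.9]
L3 121.8 [ 570.2 -327.2  170.2] tool [ 12.1 -25.2 -54.2]
rim 239.8 [ 543.3 -330.3   54.7] tool [-14.8 -29.3  61.2]
table 273.7 [ 572.4 -202.5   -1.6] tool [  46.4 -145.3  117.5]
[[302 303 302 301 301 246 254 170 169 256 245 302 302 302 301]
 [307 305 306 306 306 305 245 171 170 246 306 304 308 304 306]
 [309 310 144 309 310 309 309 174 173 309 309 309 309 146 311]
 [143 135 136 313 314 313 314 177 175 314 313 313 313 136   0]
 [136 127 132 317 318 319 318 178 177 318 316 317 318 134 128]
 [121 122 133 322 321 321 322 180 179 321 321 320 321 135 120]
 [114 119 132 325 326 325 325 183 181 326 325 326 324 135 121]
 [107 120 131 330 330 330 329 184 183 330 330 328 331 135 120]
 [103 101 132 335 333 335 334 186 187 335 333 335 335 135 121]]
```

Run:
```python
from h import *
for g in (14,):
    bot.move_gripper(g); s=bot.read_state(); c=cam('wrist'); p=cloud(c); t=(p-s['ee_pos'])@rot(s['tool_rot'])
    m=(c['depth']>0)&(c['depth']<165)&(abs(t[...,1])<40)&(abs(t[...,0])<25)&(t[...,2]<-8)
    q=t[m]; o=q[np.argsort(-q[:,2])][:15]; print(g,s['grip_width'],o.round(1).tolist())
    cv2.imwrite('pics/g2.png',c['image'])
r=bot.servo_line((564.8,-354.5,60),speed=25,until_force=3); s=bot.read_state(); print(r,np.round(s['ee_pos'],1),np.round(s['ft_force'],1),s['clock'])
```

```text
14 13.657505637259302 [[12.1, -7.3, -19.4], [12.2, 6.9, -19.6], [12.3, 8.0, -19.8], [12.3, 7.4, -19.8], [11.8, 8.0, -19.8], [12.4, 10.1, -19.9], [12.4, 13.2, -20.0], [12.5, -9.4, -20.0], [12.5, -7.8, -20.1], [12.5, 9.5, -20.1], [12.5, -10.4, -20.2], [12.0, -9.9, -20.3], [12.6, 12.1, -20.3], [12.6, 9.0, -20.4], [12.6, 11.6, -20.4]]
False [ 564.8 -354.5   60. ] [-0.1 -0.9  0.3] 18.2833
```

The closed fingertips sit at tool z = −19.4 instead of the stated +19. The real grasp point is therefore about 38 mm behind the reported TCP, so I'll correct for that offset.

```bash
cat >> h.py <<'E'
D=38.5   # real grasp point lies D mm behind the reported TCP
def off(p): return np.array(p,float)-[0,0,D]
_w=w
def w(x,y,z): return off(_w(x,y,z))
def grasp(xy,ang,z,k,up):
    P=np.r_[xy,z]; q=kq(ang,k)
    bot.move_gripper(45,40); bot.servo_line(off(P+[0,0,50]),q,speed=250)
    bot.servo_line(off(P),speed=150); close(xy,up)
def close(xy,up):
    bot.move_gripper(0,40); s=bot.read_state(); print('grip',s['grip_width'],s['grip_force'])
    assert s['grip_width']>8
    bot.servo_line(off(np.r_[xy,up]),speed=200); s=bot.read_state(); print('lift',s['grip_width'],np.round(s['ft_force'],1),round(s['clock'],1))
E
python3 - <<'E'
from h import *
xy=(564.8,-354.5)
bot.move_gripper(30); bot.servo_line(off((*xy,115)),speed=100); close(xy,400)
hang(56,1,268,252,0,hi=400)
c=cam('scene'); cv2.imwrite('pics/sc2.png',c['image'][130:350,100:400].repeat(2,0).repeat(2,1)); s=bot.read_state();print(s['clock'],s['grip_width'])
E
```

```text
grip 12.730979619678832 38.908478021621704
lift 12.314613504833918 [ 0.   0.8 -1.9] 20.8
dF [-0.3  0.5  0.3]
26.2417 12.765894107058482
```

View pics/sc2.png

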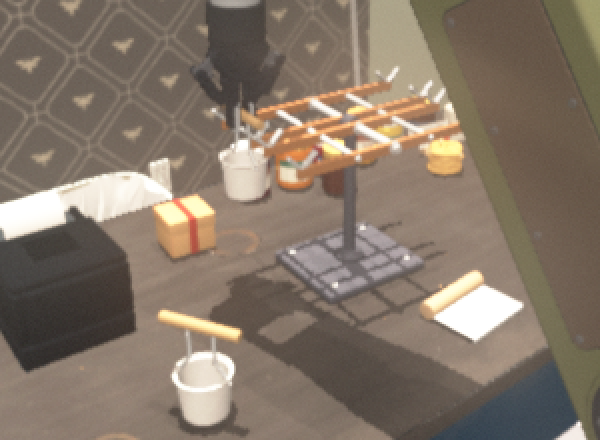

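Pail 1 hangs in the gripper over the left back cradle, with its handle near (240,118). I'll lower it, release, and go on to the big pail.

Run:
```python
from h import *
bot.servo_line(w(56,140,234),speed=30); print(np.round(bot.read_state()['ft_force'],1))
bot.move_gripper(36); bot.dwell(.3); bot.servo_line(w(56,140,310),speed=180)
P=(411,-314,300); bot.servo_line(off(P),kq(.29,0),speed=450)
xy,a=look(135,P,'big')
c=cam('scene'); cv2.imwrite('pics/sc3.png',c['image'][130:350,100:400].repeat(2,0).repeat(2,1)); s=bot.read_state();print(s['clock'],np.round(s['ee_pos']))
p=cloud(c); 
import pickle; pickle.dump(c,open('s3.pkl','wb')); pickle.dump(cam('top'),open('t3.pkl','wb'))
```

```text
[2.4 4.1 0.7]
big px [271. 202.] 1090 centre 411.4 -308.2 size 99 13 ztop [155.2 157. ] ang 0.308
29.6583 [ 412. -313.  261.]
```

View pics/sc3.png

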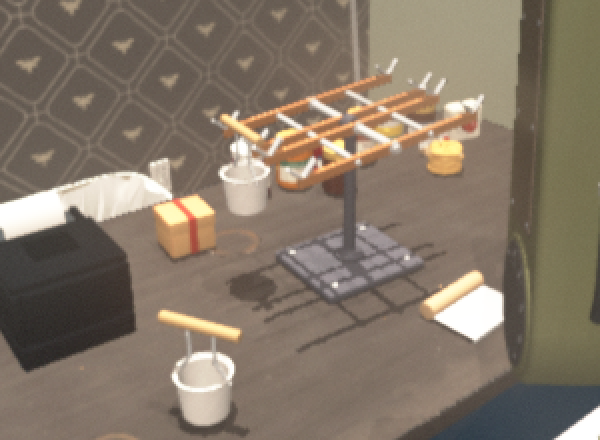

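Pail 1 hangs in the left back cradle, bar at (243,128), and the frame is tilted left-down. I'll check the handle offset and tilt numerically.

Run:
```python
from h import *
import pickle
for n in('t3','s3'):
    c=pickle.load(open(n+'.pkl','rb')); p=cloud(c); d=p-RC
    x=d[...,0]*np.cos(YAW)+d[...,1]*np.sin(YAW); y=-d[...,0]*np.sin(YAW)+d[...,1]*np.cos(YAW); z=p[...,2]
    hsv=cv2.cvtColor(c['image'],cv2.COLOR_BGR2HSV); wood=(hsv[...,0]>5)&(hsv[...,0]<25)&(hsv[...,1]>95)&(hsv[...,2]>110)
    m=wood&(abs(x-56)<75)&(y>125)&(y<165)&(z>225)&(z<260)
    print(n,'bar x',np.percentile(x[m],[1,99]).round(),'y',np.percentile(y[m],[5,50,95]).round(1),'z',np.percentile(z[m],[50,95]).round(1))
    m=wood&(abs(y)<110)&(z>205)&(z<250); 
    for s in(-1,1):
        mm=m&(s*y>70); print(' bar top at',np.median(y[mm]).round(),np.percentile(z[mm],90).round(1))
    m=(abs(x+56)<60)&(y<-115)&(y>-175)&(z>230)&(z<280); print(' right V y',np.percentile(y[m],[1,99]).round(),'ztop',np.percentile(z[m],97).round())
```

```text
t3 bar x [  5. 104.] y [135.6 140.5 146.3] z [235.4 239.3]
 bar top at -91.0 243.3
 bar top at 90.0 227.4
 right V y [-156. -115.] ztop 264.0
s3 bar x [ -1. 100.] y [139.3 147.1 149.9] z [233.  236.7]
 bar top at -90.0 240.9
 bar top at 89.0 224.9
 right V y [-156. -115.] ztop 263.0
```

Run:
```python
from h import *
grasp((411.2,-308.4),.307,150,0,279)
hang(-56,-1,279,236,0)
s=bot.read_state(); print(s['clock'],s['grip_width'],np.round(s['ft_force'],1))
c=cam('scene'); cv2.imwrite('pics/sc4.png',c['image'][130:350,100:400].repeat(2,0).repeat(2,1)); t=cam('top'); cv2.imwrite('pics/top4.png',t['image'][130:330,150:450].repeat(2,0).repeat(2,1))
cv2.imwrite('pics/both4.png',np.vstack([c['image'][130:290,180:420],t['image'][150:290,200:440]]).repeat(2,0).repeat(2,1))
```

```text
grip 12.76519131175229 38.865591287612915
lift 12.6485163016466 [-0.4  0.1 -3.3] 32.2
dF [ 0.2 -0.7  3. ]
36.4 12.840593033966737 [ 0.5 -1.1  0.1]
```

View pics/both4.png

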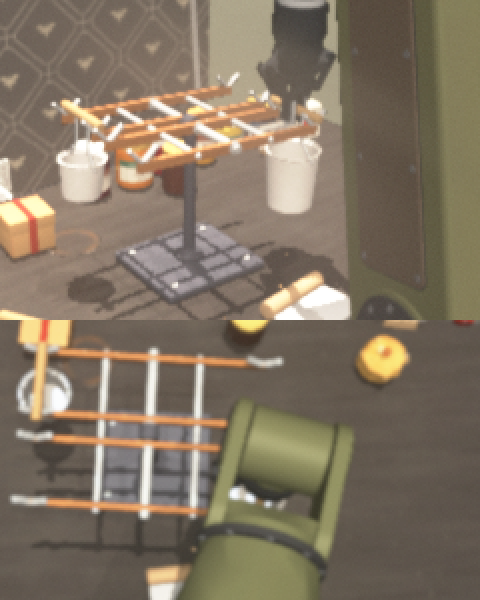

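The big pail sits over the right front pair, with its rim near (290,150), and the force change shows the frame now carries its weight. I'll release it and move to pail 2.

Run:
```python
from h import *
import pickle
bot.move_gripper(36); bot.dwell(.3); bot.servo_line(w(-56,-140,320),speed=180)
P=(434,345,265); bot.servo_line(off((434,345,320)),kq(.49,0),speed=450)
pickle.dump(cam('top'),open('t3.pkl','wb')); pickle.dump(cam('scene'),open('s3.pkl','wb'))
xy,a=look(100,P,'s2'); s=bot.read_state(); print(s['clock'],np.round(s['ee_pos']))
for n in('t3','s3'):
    c=pickle.load(open(n+'.pkl','rb')); p=cloud(c); d=p-RC
    x=d[...,0]*np.cos(YAW)+d[...,1]*np.sin(YAW); y=-d[...,0]*np.sin(YAW)+d[...,1]*np.cos(YAW); z=p[...,2]
    hsv=cv2.cvtColor(c['image'],cv2.COLOR_BGR2HSV); wood=(hsv[...,0]>5)&(hsv[...,0]<25)&(hsv[...,1]>95)&(hsv[...,2]>110)
    for X,s in((56,1),(-56,-1)):
        m=wood&(abs(x-X)<75)&(s*y>125)&(s*y<165)&(z>225)&(z<275)
        print(n,'bar x',np.percentile(x[m],[1,99]).round(),'y',np.percentile(y[m],[5,50,95]).round(1),'z',np.percentile(z[m],[50,95]).round(1))
    m=wood&(abs(y)<110)&(z>205)&(z<250)
    for s in(-1,1):
        mm=m&(s*y>70); print(' bar top at',np.median(y[mm]).round(),np.percentile(z[mm],90).round(1))
```

```text
s2 px [276. 184.] 787 centre 439.6 344.7 size 99 13 ztop [120.  121.9] ang 0.488
39.175 [435. 344. 282.]
t3 bar x [  6. 104.] y [132.5 136.9 143.4] z [260.1 263.4]
t3 bar x [-105.   -9.] y [-145.8 -140.5 -135.6] z [236.6 239.8]
 bar top at -89.0 227.3
 bar top at 90.0 242.8
s3 bar x [-18.  97.] y [130.4 143.3 147.2] z [244.6 259.9]
s3 bar x [-112.    1.] y [-139.9 -133.9 -131.6] z [233.6 236.7]
 bar top at -91.0 224.8
 bar top at 89.0 240.3
```

Run:
```python
from h import *
P=np.array((438.5,344.5,230)); bot.servo_line(off(P),speed=250); bot.dwell(.2); xy,a=look(100,P,'s2b')
assert np.hypot(*(xy-P[:2]))<5
grasp(xy,a,115,0,279)
hang(-56,1,279,247,0)
s=bot.read_state(); print(s['clock'],s['grip_width'],np.round(s['ft_force'],1))
bot.move_gripper(36); bot.dwell(.3); bot.servo_line(w(-56,140,360),speed=150); bot.dwell(1)
import pickle
c=cam('scene'); t=cam('top'); pickle.dump(t,open('t3.pkl','wb')); pickle.dump(c,open('s3.pkl','wb')); print(bot.read_state()['clock'])
cv2.imwrite('pics/both5.png',np.vstack([c['image'][130:290,180:420],t['image'][150:290,200:440]]).repeat(2,0).repeat(2,1))
for n in('t3','s3'):
    c=pickle.load(open(n+'.pkl','rb')); p=cloud(c); d=p-RC
    x=d[...,0]*np.cos(YAW)+d[...,1]*np.sin(YAW); y=-d[...,0]*np.sin(YAW)+d[...,1]*np.cos(YAW); z=p[...,2]
    hsv=cv2.cvtColor(c['image'],cv2.COLOR_BGR2HSV); wood=(hsv[...,0]>5)&(hsv[...,0]<25)&(hsv[...,1]>95)&(hsv[...,2]>110)
    for X,s in((56,1),(-56,1),(-56,-1)):
        m=wood&(abs(x-X)<54)&(s*y>125)&(s*y<165)&(z>225)&(z<275)
        if m.any(): print(n,'bar x',np.percentile(x[m],[1,99]).round(),'y',np.percentile(y[m],[5,50,95]).round(1),'z',np.percentile(z[m],[50,95]).round(1))
    m=wood&(abs(y)<110)&(z>205)&(z<250)
    for s in(-1,1):
        mm=m&(s*y>70); print(' bar top',np.percentile(z[mm],90).round(1) if mm.any() else None)
```

```text
s2b px [276. 213.] 1523 centre 439.4 344.4 size 100 14 ztop [120.2 121.9] ang 0.482
grip 12.507959210870759 39.08583998680115
lift 12.972754297549173 [-0.1  0.2 -1.9] 42.4
dF [-0.3  3.5  2.2]
46.2833 12.557732800175595 [0.2 3.  0.3]
48.9333
t3 bar x [ 29. 104.] y [134.5 138.6 145.4] z [249.4 253.1]
t3 bar x [-106.   -8.] y [-144.5 -139.7 -134.6] z [246.9 250.4]
 bar top 233.7
 bar top 236.2
s3 bar x [ 3. 98.] y [138.2 146.6 148.6] z [244.7 249.2]
s3 bar x [-110.  -16.] y [131.5 144.9 148.4] z [246.  251.5]
s3 bar x [-110.  -16.] y [-139.9 -132.7 -126.3] z [241.5 245.6]
 bar top 231.6
 bar top 233.8
```

View pics/both5.png

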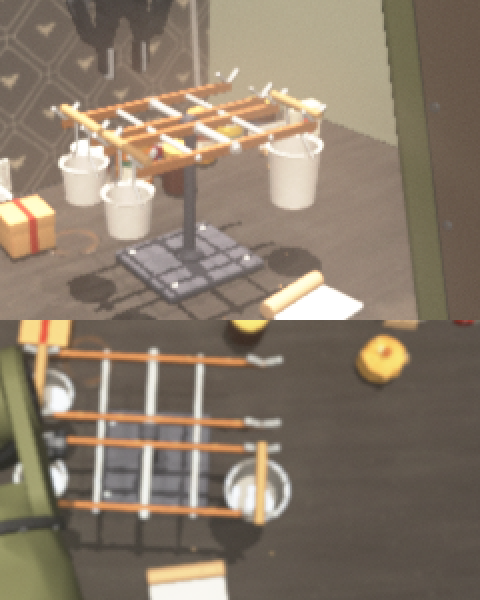

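All three pails hang in their cradles (bars at (85,118), (130,150) and (297,103)). The frame is level to about 0.014 rad and the gripper is clear of everything, so I'll hand in.

```bash
python3 -c "
from rig import bot
bot.dwell(2); print(bot.finish_job())"
```

```text
the job is handed in; nothing more can be done
None
```

All three pails hang in their cradles with the frame level to about 0.014 rad, and the job was handed in at about 51 s of the 72 s allowed; the verdict itself was not reported back.

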